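# Hold the sample cell in the photometer's light path

### The arm

A 6-joint arm with a two-finger parallel gripper is mounted at the origin on the work surface. World frame = base frame: x ahead of the robot, y to its left, z up, the work surface at z = 0. Lengths are in m, angles in rad, forces in N, time in s.
With the tool pointing down it reaches from about 0.225 to 0.725 m from the base axis. Payload 3.1 kg.
Tool frame: the origin (TCP) lies at the centre of the arm's flange, where the gripper is bolted on; the fingertips stand r.tcp_to_tips ahead of it and the grasp point (between the pads) lies 155 mm ahead of it (r.tcp_to_tips is the distance from the TCP to the fingertips, in m); z points along the fingers, y is the line along which they close (so a half turn about z gives the same grasp; the last joint's range is limited). The gripper opens to 85 mm and grips with 20 to 120 N. Pads are 22 mm wide; open, the fingers measure 114 mm over their backs; the gripper's body (76 mm by 85 mm) begins 54 mm behind the grasp point. The pads swing forward as they close: fully open they stand 13 mm farther back than shut.
Start: joints at [0.974, 0.048, 0.099, 1.622, 0, 1.443], TCP at [0.237, 0.468, 0.405] pointing down, gripper open.
Joint ranges: [-2.91, 2.91], [-0.99, 1.94], [-1.21, 1.42], [-2.12, 2.29], [-1.49, 1.47], [-3.14, 3.14]. Speed limits (rad/s): [2.79, 2.79, 3.14, 3.14, 3.14, 3.14].

### API

Orientations are given as a unit quaternion [w, x, y, z].
In Python, from plant import r gives the robot as it stands.
- The arm moves only by the tool play_rows, never from a script. Its argument "steps" is a list of rows, each an object with "offset": the shift along the tool's x, y, z in m, a list of three; "turn": the turn about the tool's z in rad. In form: [{"offset": [dx, dy, dz], "turn": turn}, ...]. A call has 1 to 5 rows; each row shifts and turns the commanded pose from where the row before left it, along the tool's axes as they then stand; what a row does not reach is not made up. A row lasts 1/12 s, in which the tool goes at most 41.7 mm and 7.16 degrees, less where a joint would pass 70% of its speed; a pose out of reach is approached as far as the arm can. A call is refused whole if a number of a shift passes 0.0417 or a number of a turn 0.125, either way. A call with a gripper value outside its range is refused whole. "claw" is the opening, from -1 (shut) to 1 (fully open), set as the call begins (left out, the last holds). The fingers move at their own pace and stop on an object; "force" is the grip in N (left out, the last holds). Time passes only in rows, so rows that do not move let the fingers close. It gives the time, the measured TCP pose, the force, the opening and the grip force at its end, in the units of the state.
- r.observe(): the state, without advancing time (a new reading comes with each control period).
- r.grab_frame(name): name is "scene" or "top"; returns a dict with "image" (420x560x3 uint8, blue, green, red), "fovy" (degrees; the focal length in pixels is half the picture's height over the tangent of half this angle, whatever the lens; pixels are square), "cx", "cy" (the principal point, pixels), "camera_from_world" (4x4, takes a point from world to camera coordinates). Camera axes: x right, y down, z forward; pixel columns grow to the right and rows downward; lengths in m; the calibration is good to about 2 mm. A picture is of the moment at which its call begins. There is no depth.
- r.finish_job(): hands the job in; it is judged then, once.
Trained networks look in the newest picture that a camera, given by its name, has taken for a name from the list of things; names that differ only in an ending like _2 or _b are one class to them, and where a whole thing is asked for, a point or a joint stands for the part that bears it (a point fixed in the world has none). Each returns a list of dicts, best first, with "score" (0 to 1); they miss things now and then, are a little off and sometimes report something else, mostly with a low value. They report only what shows in the picture. A call takes as long as a camera call.
- r.cut_out(label, camera): "region" (420x560 bool, what is visible of it) and "pixel" ([row, column] in pixels, amid what is visible of it).
The state is a dict: "clock": time; "q": joint angles; "dq": joint speeds; "joint_torque": joint torques, N m; "ee_pos": TCP position; "ee_rot": TCP orientation; "ft_force": force on the tool from outside, world axes, zero at the start; "ft_torque": the same for the moment, N m; "finger_gap": finger opening in m; "grip_force": force on a finger pad.
Only numpy, scipy, OpenCV 4.12 (cv2) and the standard library are available. Lean on these libraries where they do the work, as an engineer would, in place of code of your own. Each camera call takes 0.05 s, during which the arm holds its last target. There are 200 camera calls.

### The job

Clear the light path of the photometer by taking out the black beam stop and standing it upright on the yellow marked spot, its foot wholly on the mark, and let go of it. Then grip the blue-stoppered cell by its two frosted faces only, never touching its clear windows, lift it out of the stand and hold it upright and still in the light path, about midway between the lenses, centred on the light path in height and sideways, with its clear windows squarely facing the lenses. Finish while still holding it there in the air, and leave the other cells and the things around undisturbed.

Things in the scene. Friction and masses are not known exactly. Their poses are not given: they have to be found in the camera images.
- sample_cell_center (a point): centre (half-way up the glass) of the sample cell: upright glass cuvette 40 mm long (x), 20 mm wide (y), 50 mm tall, z up, plus a BLUE stopper on top. The two large side faces (looking along +-y, 20 mm apart) are white and frosted; the two narrow ends (looking along +-x, 40 mm apart) are clear windows, seen as blue-green glass. Light passes along x
- sample_cell: the whole sample cell, about 70 g, with its stopper (30 x 12 mm, 8 mm tall, total height 58 mm); origin at the centre of its underside, axes as for its centre. At the start it stands in a well of the cell stand, its lowest 14 mm inside the well
- white_cell_center (a point): centre of the bystander cell with WHITE stopper, otherwise the same size, axes and look as the sample cell, in another well of the stand
- orange_cell_center (a point): centre of the bystander cell with ORANGE stopper, otherwise the same as the sample cell, in another well of the stand
- cell_stand: fixed grey block 200 mm (x) by 52 mm (y) by 20 mm tall with three wells in a row along its x, 62 mm apart, 14 mm deep (well floor 6 mm above the table), each 43 x 23 mm; origin at the centre of its underside; the cells stand lengthwise along its x. Which cell is in which well varies
- photometer: fixed photometer: aluminium plate 330 (x) by 90 (y) mm, 12 mm thick, white lamp head at its -x end, dark detector head at its +x end, each 85 x 74 mm and reaching 120 mm above the table. Lens barrels 42 mm across, faces 120 mm apart. A red line on the plate runs under the light path, a red cross line marks the middle. Origin: centre of the underside
- light_path (a point): middle of the light path, half-way between the two lenses, 85 mm above the table; the light path runs level along this frame's x, y is level across it, z is up
- stop_stem (a point): point on the axis of the beam stop's stem, 90 mm above its underside, a good height to grip. The beam stop is a loose black upright pin, 160 g: round foot 44 mm across and 12 mm tall, round stem 22 mm across up to 110 mm. At the start it stands on the photometer's plate in the light path
- beam_stop: the beam stop; origin at the centre of its underside, z along its stem
- mark_top (a point): centre of the top of the marked spot for the beam stop: a flat fixed yellow disc 80 mm across, 2 mm thick, with a white middle, lying on the table
- sample_cell_frosted_a: frosted face of the sample cell, 40 x 50 mm; origin at the middle of the face on the cell's +y side; axes as the cell
- sample_cell_window_a: clear window of the sample cell, 16 x 50 mm; origin at the middle of the face on the cell's +x side; axes as the cell
- sample_cell_frosted_b: frosted face of the sample cell, 40 x 50 mm; origin at the middle of the face on the cell's -y side; axes as the cell
- sample_cell_window_b: clear window of the sample cell, 16 x 50 mm; origin at the middle of the face on the cell's -x side; axes as the cell
- reagent_bottle: loose amber bottle with black cap, 64 mm across, 130 mm tall; origin at the centre of its underside; bystander
- beaker: loose open glass beaker, 72 mm across, 85 mm tall; origin at the centre of its underside; bystander
- well_plate: loose white well plate with yellow and grey wells, 128 x 86 x 15 mm; origin at the centre of its underside; bystander
- jar: loose white jar with blue lid, 60 mm across, 65 mm tall; origin at the centre of its underside; bystander
- buffer_bottle: loose clear bottle with blue cap, 70 mm across, 150 mm tall; origin at the centre of its underside; bystander

How it is judged:
By the outcome, as a careful person would: the job done as asked, in the order asked, and still so for the second after the job is handed in, while the arm keeps its last pose, push and grip.
It also fails if it takes over 56 s, if anything falls off the work surface, if the arm or the gripper's body presses on something with over 40 N, if the wrist force passes 120 N, or if a joint passes its speed limit or range.

## Working session

There is one attempt and no reset: what is moved stays moved. The work goes in short steps, Python scripts to look and compute and a tool call to move; the robot and the scene stay as the last step left them, time stands still between calls to the robot, and variables do not carry over. Pictures are saved under pics/ and viewed, at most 10 in all, crops included, and the job is handed in when it is done.

Besides the shell and the picture viewer there is one more tool, called after "Emit:" by a JSON object that holds its "method" and its "body", one argument or row to a line. play_rows: Moves the arm, as the interface text tells. Its arguments: {"type":"object","properties":{"steps":{"type":"array"},"claw":{"type":"number"},"force":{"type":"number"}},"required":["steps"]}

```bash
mkdir -p pics; ls; python3 - <<'E'
from plant import r
import cv2,numpy as np
np.set_printoptions(precision=4,suppress=True)
s=r.observe()
print({k:s[k] for k in ("clock","ee_pos","ee_rot","finger_gap","ft_force")}, r.tcp_to_tips)
for c in ("scene","top"):
    f=r.grab_frame(c); cv2.imwrite(f"pics/{c}0.png",f["image"])
    print(c,f["fovy"],f["cx"],f["cy"]); print(np.array(f["camera_from_world"]))
    for n in ("sample_cell","stop_stem","beam_stop","mark_top","photometer","cell_stand","sample_cell_frosted_a","sample_cell_window_a","white_cell_center","orange_cell_center"):
        try: print(n,[(round(d["score"],2),np.array(d["pixel"]).round(1),int(d["region"].sum())) for d in r.cut_out(n,c)][:3])
        except Exception as e: print(n,e)
E
```

```text
pics
{'clock': 0.0, 'ee_pos': array([0.2371, 0.4682, 0.4035]), 'ee_rot': array([-0.0004,  0.2323,  0.9726, -0.0011]), 'finger_gap': 0.08559124210275512, 'ft_force': array([-0.5214,  0.0937, -0.2408])} 0.1734
scene 55.19788776160903 278.51442105100176 212.283313690759
[[ 0.667   0.745   0.0129 -0.4339]
 [ 0.5207 -0.4537 -0.7232 -0.2069]
 [-0.5329  0.489  -0.6905  1.3401]
 [ 0.      0.      0.      1.    ]]
sample_cell [(0.67, array([189.6, 269.4]), 254)]
stop_stem [(0.86, array([264.2, 176.2]), 506)]
beam_stop [(0.91, array([262.2, 177.7]), 477), (0.47, array([266.9,  68.8]), 841)]
mark_top [(0.73, array([243.2, 312.8]), 549)]
photometer [(0.71, array([266.4, 168.8]), 6774)]
cell_stand [(0.61, array([193.2, 282.2]), 636)]
sample_cell_frosted_a [(0.67, array([267.3, 170.5]), 7044), (0.44, array([194.6, 272.7]), 97)]
sample_cell_window_a []
white_cell_center [(0.74, array([173.7, 302.3]), 197)]
orange_cell_center [(0.49, array([181.4, 289.8]), 212), (0.33, array([191.5, 271.4]), 208), (0.32, array([158.5, 374. ]), 898)]
top 53.54361114251708 281.8615319515951 206.83631474681903
[[-0.0078 -1.     -0.0055  0.0473]
 [-0.9958  0.0082 -0.0908  0.5543]
 [ 0.0909  0.0047 -0.9959  1.3956]
 [ 0.      0.      0.      1.    ]]
sample_cell [(0.42, array([233.5, 253.2]), 75)]
stop_stem [(0.3, array([235. , 214.1]), 85)]
beam_stop [(0.59, array([215.9, 353.7]), 113)]
mark_top [(0.95, array([177.2, 261. ]), 408)]
photometer [(0.57, array([220.2, 356.1]), 2630)]
cell_stand [(0.77, array([239.9, 235.9]), 646), (0.33, array([175.5, 259.1]), 328)]
sample_cell_frosted_a []
sample_cell_window_a []
white_cell_center [(0.43, array([235.2, 214.1]), 63)]
orange_cell_center [(0.63, array([233.8, 231.8]), 72), (0.16, array([204.9, 155.3]), 498)]
```

```bash
python3 - <<'E'
import cv2
a=cv2.imread("pics/scene0.png"); b=cv2.imread("pics/top0.png")
cv2.imwrite("pics/top_crop0.png",cv2.resize(b[140:290,190:410],None,fx=3.6,fy=3.6,interpolation=cv2.INTER_CUBIC))
E
```

```text
(no output)
```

View pics/scene0.png

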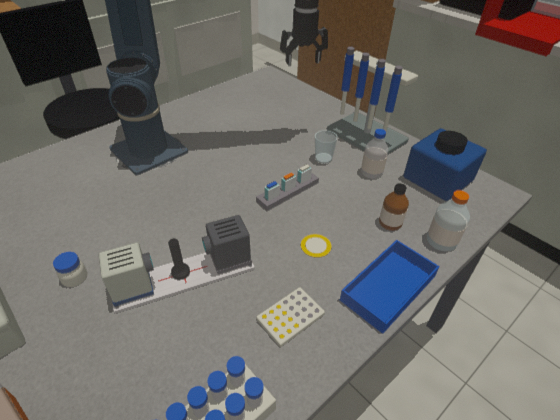

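View pics/top_crop0.png

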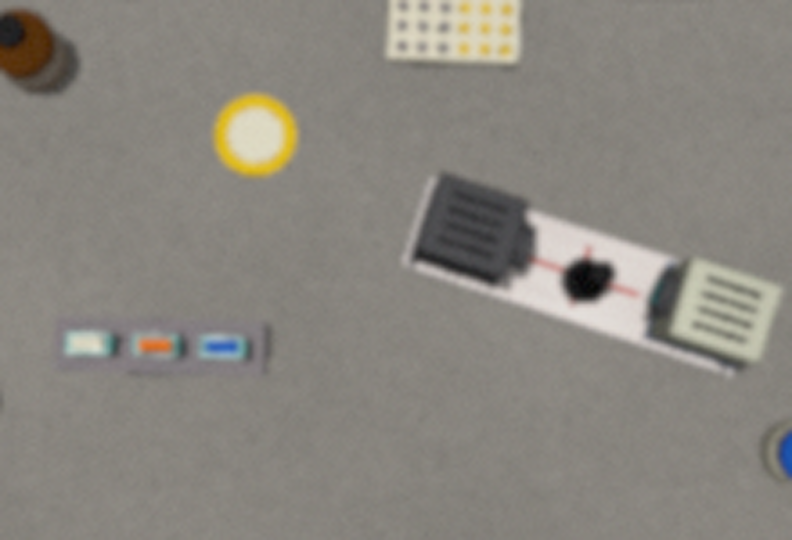

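The scene view shows the photometer with the stop at about (178,262), the stand with the blue cell at (272,186), and the mark at (316,244). In the top crop the blue cell is the stand's right-hand one. Next I'll fit poses from both views.

```bash
cat > h.py <<'E'
import numpy as np, cv2
from scipy.optimize import least_squares, minimize
np.set_printoptions(precision=4,suppress=True)
def proj(f,P):
    T=np.array(f["camera_from_world"]); P=np.atleast_2d(P)@T[:3,:3].T+T[:3,3]
    F=f["image"].shape[0]/2/np.tan(np.radians(f["fovy"])/2)
    return P[:,:2]/P[:,2:]*F+[f["cx"],f["cy"]]
def rz(a): return np.array([[np.cos(a),-np.sin(a),0],[np.sin(a),np.cos(a),0],[0,0,1]])
def box(cx,cy,z0,z1,lx,ly):
    return np.array([[cx+sx*lx/2,cy+sy*ly/2,z] for sx in(-1,1) for sy in(-1,1) for z in(z0,z1)])
def cyl(cx,cy,z0,z1,d):
    t=np.linspace(0,2*np.pi,24,endpoint=False)
    return np.array([[cx+d/2*np.cos(a),cy+d/2*np.sin(a),z] for a in t for z in(z0,z1)])
def place(p,P): return P@rz(p[2]).T+[p[0],p[1],0]
S=4
def hulls(f,parts):
    m=np.zeros((420*S,560*S),np.uint8)
    for P in parts:
        h=cv2.convexHull(((proj(f,P)+.5)*S-.5).astype(np.float32)); cv2.fillConvexPoly(m,np.round(h).astype(np.int32),1)
    return m
def cen(m):
    M=cv2.moments(m.astype(np.uint8),True); c=np.array([M["m10"],M["m01"]])/M["m00"]
    return c
def scen(f,P): return (cen(hulls(f,[P]))+.5)/S-.5
def ray(f,px,z):
    T=np.array(f["camera_from_world"]);F=210/np.tan(np.radians(f["fovy"])/2)
    d=T[:3,:3].T@np.array([(px[0]-f["cx"])/F,(px[1]-f["cy"])/F,1]); c=-T[:3,:3].T@T[:3,3]
    return c+d*(z-c[2])/d[2]
def blob(f,fn,at,rad=14):
    hsv=cv2.cvtColor(f["image"],cv2.COLOR_BGR2HSV).astype(int); m=fn(hsv[...,0],hsv[...,1],hsv[...,2])
    yy,xx=np.mgrid[:420,:560]; m&=np.hypot(xx-at[0],yy-at[1])<rad
    return m
E
python3 - <<'E'
from plant import r
from h import *
f={c:r.grab_frame(c) for c in("scene","top")}
blue=lambda h,s,v:(h>100)&(h<130)&(s>140)
org=lambda h,s,v:(h>3)&(h<18)&(s>140)
yel=lambda h,s,v:(h>18)&(h<35)&(s>120)
dark=lambda h,s,v:(v<45)
red=lambda h,s,v:((h<8)|(h>170))&(s>70)&(v>90)
B={("blue","scene"):(blue,(271,185)),("blue","top"):(blue,(252,236)),("org","scene"):(org,(288,177)),("org","top"):(org,(233,236)),("mark","scene"):(yel,(316,244)),("mark","top"):(yel,(261,177)),}
C={}
for k,(fn,at) in B.items():
    m=blob(f[k[1]],fn,at,18 if k[0]=="mark" else 12)
    if k[0]=="mark":
        m=cv2.fillPoly(np.zeros(m.shape,np.uint8),[cv2.convexHull(np.argwhere(m)[:,::-1].astype(np.int32))],1)
    C[k]=cen(m); print(k,m.sum(),C[k])
for n in("blue","org","mark"):
    z=.002 if n=="mark" else .061
    for c in f: print(n,c,ray(f[c],C[n,c],z))
def res(p):
    out=[]
    for n,i in(("blue",p[3]),("org",0)):
        for c in f: out+=list(scen(f[c],place(p,box(i,0,.056,.064,.03,.012)))-C[n,c])
    return out
# the stand: blue at one end, orange mid
b=ray(f["top"],C["blue","top"],.061);o=ray(f["top"],C["org","top"],.061);a=np.arctan2(*(o-b)[1::-1])
s=least_squares(lambda p:res([*p,-.062]),[o[0],o[1],a],diff_step=1e-2); print("stand",s.x,"blue",place(s.x,np.array([[-.062,0,0]])),s.fun)
# photometer
M={c:r.cut_out("photometer",c)[0]["region"].astype(np.uint8) for c in f}
parts=[box(0,0,0,.012,.33,.09),box(-.1225,0,.012,.12,.085,.074),box(.1225,0,.012,.12,.085,.074)]
big={c:cv2.resize(M[c],None,fx=S,fy=S,interpolation=cv2.INTER_LINEAR) for c in f}
def iou(p,cs=f):
    t=0
    for c in cs:
        m=hulls(f[c],[place(p,P) for P in parts]); t+=(m&big[c]).sum()/(m|big[c]).sum()
    return -t
q=ray(f["top"],(190+588/3.6,140+277/3.6),.012); print("cross guess",q)
g=[q[0],q[1],np.arctan2(.29,.96)+0]
d=ray(f["top"],(190+420/3.6,140+220/3.6),.012)-q; g[2]=np.arctan2(d[1],d[0])
for cs in(["scene"],["top"],["scene","top"]):
    w=minimize(iou,g,args=(cs,),method="Nelder-Mead",options=dict(initial_simplex=np.array([g]+[np.array(g)+e for e in np.diag([.01,.01,.05])])))
    print("photo",cs,w.x,w.fun)
for c,at in(("scene",(180,268)),("top",(354,217))):
    m=blob(f[c],red,at,45); px=np.argwhere(m)[:,::-1]
    W=np.array([ray(f[c],p,.012) for p in px]); L=W@rz(w.x[2])-np.array([*w.x[:2],0])@rz(w.x[2])
    along=np.abs(L[:,1])<.008; cr=np.abs(L[:,0])<.01
    print("red",c,len(px),"main line fit (slope,y)",np.polyfit(L[along,0],L[along,1],1),along.sum(),"cross x",L[cr&~along][:,0].mean() if (cr&~along).any() else None, L[along,0].min(),L[along,0].max())
# beam stop
for c,at in(("scene",(178,260)),("top",(353,216))):
    m=blob(f[c],dark,at,28 if c=="scene" else 12); n,l,st,ce=cv2.connectedComponentsWithStats(m.astype(np.uint8)); 
    print("dark",c,st[1:],ce[1:])
    C["stop",c]=ce[1+np.argmax(st[1:,4])]
    M[c]=l==1+np.argmax(st[1:,4])
bm={c:cv2.resize(M[c].astype(np.uint8),None,fx=S,fy=S,interpolation=cv2.INTER_LINEAR) for c in f}
def iou2(p,cs):
    t=0
    for c in cs:
        m=hulls(f[c],[place([*p,0],P) for P in(cyl(0,0,.012,.024,.044),cyl(0,0,.02,.122,.022))]); t+=(m&bm[c]).sum()/(m|bm[c]).sum()
    return -t
for cs in(["scene"],["top"],["scene","top"]):
    v=minimize(iou2,q[:2],args=(cs,),method="Nelder-Mead",options=dict(initial_simplex=q[:2]+np.array([[0,0],[.01,0],[0,.01]]))); print("stop",cs,v.x,v.fun)
import cv2
for c,(x0,y0,x1,y1) in(("scene",(80,140,360,320)),("top",(190,140,410,290))):
    im=cv2.resize(f[c]["image"],None,fx=S,fy=S,interpolation=cv2.INTER_CUBIC)
    for P in [place(w.x,P) for P in parts]+[place([*v.x,0],P) for P in(cyl(0,0,.012,.024,.044),cyl(0,0,.02,.122,.022))]+[place(s.x,box(i,0,.006,.056,.04,.02)) for i in(-.062,0,.062)]+[place(s.x,box(0,0,0,.02,.2,.052))]:
        h=cv2.convexHull(((proj(f[c],P)+.5)*S-.5).astype(np.float32)); cv2.polylines(im,[np.round(h).astype(np.int32)],True,(0,255,0),1)
    cr=im[y0*S:y1*S,x0*S:x1*S]; k=800/cr.shape[1]; cv2.imwrite(f"pics/fit_{c}.png",cv2.resize(cr,None,fx=k,fy=k,interpolation=cv2.INTER_AREA))
E
```

```text
('blue', 'scene') 23 [271.3043 184.0435]
('blue', 'top') 11 [251.9091 235.7273]
('org', 'scene') 31 [288.1613 175.5806]
('org', 'top') 16 [232.5 235.5]
('mark', 'scene') 575 [315.6226 245.0991]
('mark', 'top') 424 [260.2594 177.1392]
blue scene [0.4567 0.1454 0.061 ]
blue top [0.4563 0.1426 0.061 ]
org scene [0.4598 0.207  0.061 ]
org top [0.4575 0.2068 0.061 ]
mark scene [0.6648 0.1164 0.002 ]
mark top [0.6616 0.1177 0.002 ]
stand [0.4582 0.207  1.541 ] blue [[0.4564 0.145  0.    ]] [-0.1793  0.3315 -0.5902 -0.0347 -0.3792  0.0267 -0.1334 -0.1833]
cross guess [ 0.519  -0.2023  0.012 ]
photo ['scene'] [ 0.5256 -0.1904  1.2363] -0.8735974923645716
photo ['top'] [ 0.5231 -0.1907  1.2257] -0.9086567164179105
photo ['scene', 'top'] [ 0.5238 -0.1907  1.2356] -1.7737651690103413
red scene 41 main line fit (slope,y) [-0.002  -0.0004] 33 cross x -0.0023141180272668047 -0.06070413154489135 0.054411979106501716Traceback (most recent call last):
  File "<stdin>", line 44, in <module>
ValueError: matmul: Input operand 1 has a mismatch in its core dimension 0, with gufunc signature (n?,k),(k,m?)->(n?,m?) (size 3 is different from 0)
```

```bash
python3 - <<'E'
from plant import r
from h import *
f={c:r.grab_frame(c) for c in("scene","top")}
w=np.array([.5238,-.1907,1.2356]); s=[.4582,.207,1.541]
f0=f["top"]["image"].astype(int); ex=f0[...,2]-f0[...,:2].mean(2)
yy,xx=np.mgrid[:420,:560]; m=(ex>15)&(np.hypot(xx-354,yy-217)<20); px=np.argwhere(m)[:,::-1]
W=np.array([ray(f["top"],p,.012) for p in px]); L=(W-[w[0],w[1],.012])@rz(w[2]); k=np.c_[L[:,:2],ex[m]]
al=abs(L[:,1])<.009; print(len(L),np.polyfit(L[al,0],L[al,1],1),al.sum()); print("cross",k[(abs(L[:,0])<.012)&~al])
parts=[box(0,0,0,.012,.33,.09),box(-.1225,0,.012,.12,.085,.074),box(.1225,0,.012,.12,.085,.074)]
q=np.array([.52,-.195]); bm={}
for c,at,rd in(("scene",(178,258),28),("top",(353,216),12)):
    m=blob(f[c],lambda h,s,v:v<60,at,rd); n,l,st,ce=cv2.connectedComponentsWithStats(m.astype(np.uint8)); i=1+np.argmax(st[1:,4]); print(c,st[i],ce[i])
    bm[c]=cv2.resize((l==i).astype(np.uint8),None,fx=S,fy=S,interpolation=cv2.INTER_LINEAR)
def iou2(p,cs):
    t=0
    for c in cs:
        m=hulls(f[c],[place([*p,0],P) for P in(cyl(0,0,.012,.024,.044),cyl(0,0,.02,.122,.022))]); t+=(m&bm[c]).sum()/(m|bm[c]).sum()
    return -t
for cs in(["scene"],["top"],["scene","top"]):
    v=minimize(iou2,q[:2],args=(cs,),method="Nelder-Mead",options=dict(initial_simplex=q[:2]+np.array([[0,0],[.01,0],[0,.01]]))); print("stop",cs,v.x,v.fun)
ims=[]
for c,(x0,y0,x1,y1) in(("scene",(80,140,360,310)),("top",(190,165,410,265))):
    im=cv2.resize(f[c]["image"],None,fx=S,fy=S,interpolation=cv2.INTER_CUBIC)
    for P in [place(w,P) for P in parts]+[place([*v.x,0],P) for P in(cyl(0,0,.012,.024,.044),cyl(0,0,.02,.122,.022))]+[place(s,box(i,0,.006,.056,.04,.02)) for i in(-.062,0,.062)]+[place(s,box(0,0,0,.02,.2,.052)),cyl(.663,.117,0,.002,.08)]:
        h=cv2.convexHull(((proj(f[c],P)+.5)*S-.5).astype(np.float32)); cv2.polylines(im,[np.round(h).astype(np.int32)],True,(0,255,0),1)
    cr=im[y0*S:y1*S,x0*S:x1*S]; k=800/cr.shape[1]; cv2.imwrite(f"pics/fit_{c}.png",cv2.resize(cr,None,fx=k,fy=k,interpolation=cv2.INTER_AREA))
o=r.observe();print(o["ee_pos"],o["clock"])
E
```

```text
105 [0.0042 0.001 ] 80
cross [[-0.0009 -0.0316 16.5   ]
 [ 0.0013 -0.0272 23.5   ]
 [-0.002  -0.0283 28.5   ]
 [-0.0052 -0.0294 20.5   ]
 [ 0.0035 -0.0228 16.5   ]
 [ 0.0002 -0.0239 32.    ]
 [-0.003  -0.025  39.5   ]
 [-0.0063 -0.0261 27.    ]
 [-0.0095 -0.0272 15.5   ]
 [ 0.0024 -0.0195 17.5   ]
 [-0.0008 -0.0206 35.5   ]
 [-0.0041 -0.0217 42.5   ]
 [-0.0073 -0.0228 25.5   ]
 [-0.0019 -0.0173 28.5   ]
 [-0.0051 -0.0184 33.    ]
 [-0.0084 -0.0195 19.5   ]
 [-0.003  -0.014  18.    ]
 [-0.0062 -0.0151 17.    ]
 [-0.0016  0.0264 21.    ]
 [-0.0048  0.0253 19.5   ]
 [ 0.0006  0.0308 15.5   ]
 [-0.0026  0.0297 20.5   ]
 [-0.0059  0.0286 20.    ]
 [-0.0037  0.0329 17.5   ]
 [-0.007   0.0318 15.5   ]]
scene [169 239  20  40 371] [177.1051 259.6981]
top [348 213  11  10  87] [352.6667 217.4023]
stop ['scene'] [ 0.5165 -0.1948] -0.6774533943017939
stop ['top'] [ 0.5163 -0.1942] -0.5523538961038961
stop ['scene', 'top'] [ 0.5155 -0.1948] -1.2282425484903814
[0.2372 0.4684 0.4047] 1.4
```

View pics/fit_scene.png

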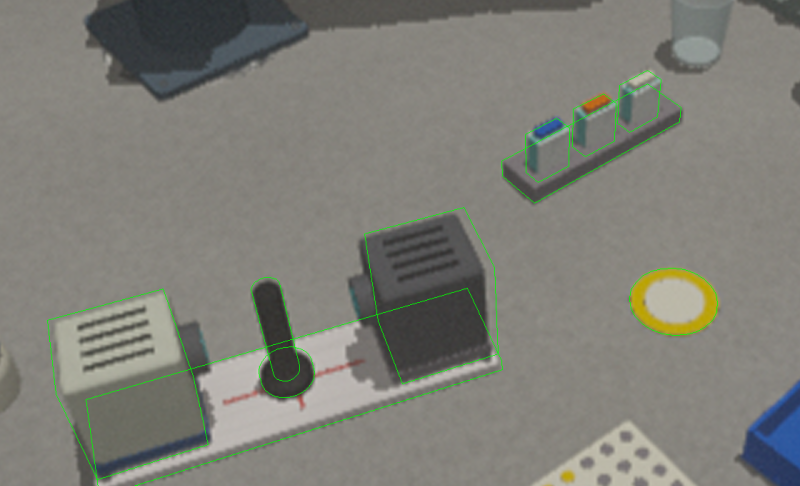

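View pics/fit_top.png

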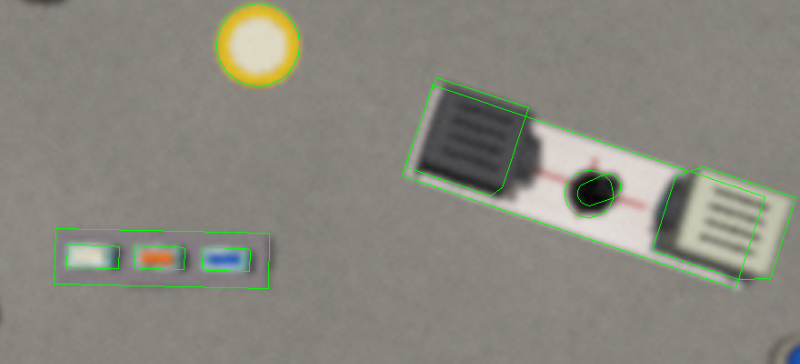

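Model outlines match both views. The cross line puts the light-path middle at about (0.523, -0.193) with yaw 1.237. The stop is at (0.5155, -0.195), the blue cell at (0.4564, 0.145) with yaw 1.541, and the mark at (0.663, 0.117). First I turn the tool so the fingers close across the light path.

Emit:
{"method": "play_rows", "body": {
  "steps": [
    {"offset": [0, 0, 0], "turn": 0.12},
    {"offset": [0, 0, 0], "turn": 0.12},
    {"offset": [0, 0, 0], "turn": 0.12},
    {"offset": [0, 0, 0], "turn": 0.12},
    {"offset": [0, 0, 0], "turn": 0.12}
  ],
  "claw": 1,
  "force": 40
}}

```text
clock: 1.82
ee_pos: [0.2372, 0.4684, 0.4047]
ee_rot: [0.0, 0.512, 0.859, -0.0]
ft_force: [0.6, 0.1, -0.8]
finger_gap: 0.0854
grip_force: 0.0
```

Emit:
{"method": "play_rows", "body": {
  "steps": [
    {"offset": [0, 0, 0], "turn": 0.12},
    {"offset": [0, 0, 0], "turn": 0.12},
    {"offset": [0, 0, 0], "turn": 0.12},
    {"offset": [0, 0, 0], "turn": 0.12},
    {"offset": [0, 0, 0], "turn": 0.12}
  ]
}}

```text
clock: 2.23
ee_pos: [0.2372, 0.4683, 0.4047]
ee_rot: [0.0, 0.743, 0.669, -0.0]
ft_force: [0.3, -0.3, -0.9]
finger_gap: 0.0852
grip_force: 0.0
```

Emit:
{"method": "play_rows", "body": {
  "steps": [
    {"offset": [0, 0, 0], "turn": 0.12},
    {"offset": [0, 0, 0], "turn": 0.116},
    {"offset": [-0.03, 0.027, 0], "turn": 0},
    {"offset": [-0.03, 0.027, 0], "turn": 0},
    {"offset": [-0.03, 0.027, 0], "turn": 0}
  ]
}}

```text
clock: 2.65
ee_pos: [0.2842, 0.3559, 0.4044]
ee_rot: [0.0, 0.814, 0.581, -0.0]
ft_force: [1.1, -0.1, 0.8]
finger_gap: 0.0851
grip_force: 0.0
```

Emit:
{"method": "play_rows", "body": {
  "steps": [
    {"offset": [-0.03, 0.027, 0], "turn": 0},
    {"offset": [-0.03, 0.027, 0], "turn": 0},
    {"offset": [-0.03, 0.027, 0], "turn": 0},
    {"offset": [-0.03, 0.027, 0], "turn": 0},
    {"offset": [-0.03, 0.027, 0], "turn": 0}
  ]
}}

```text
clock: 3.07
ee_pos: [0.3627, 0.169, 0.405]
ee_rot: [0.0, 0.815, 0.58, 0.001]
ft_force: [1.1, -0.2, -0.3]
finger_gap: 0.0853
grip_force: 0.0
```

Emit:
{"method": "play_rows", "body": {
  "steps": [
    {"offset": [-0.03, 0.027, 0], "turn": 0},
    {"offset": [-0.03, 0.027, 0], "turn": 0},
    {"offset": [-0.03, 0.027, 0], "turn": 0},
    {"offset": [-0.03, 0.027, 0], "turn": 0},
    {"offset": [-0.03, 0.027, 0], "turn": 0}
  ]
}}

```text
clock: 3.48
ee_pos: [0.4412, -0.0173, 0.405]
ee_rot: [0.0, 0.815, 0.58, 0.0]
ft_force: [0.3, 0.5, 0.5]
finger_gap: 0.0857
grip_force: 0.0
```

Emit:
{"method": "play_rows", "body": {
  "steps": [
    {"offset": [-0.03, 0.027, 0], "turn": 0},
    {"offset": [-0.03, 0.027, 0], "turn": 0},
    {"offset": [-0.03, 0.027, 0], "turn": 0},
    {"offset": [-0.03, 0.027, 0], "turn": 0},
    {"offset": [-0.024, 0.022, 0], "turn": 0}
  ]
}}

```text
clock: 3.9
ee_pos: [0.5171, -0.1967, 0.4044]
ee_rot: [0.0, 0.815, 0.579, -0.0]
ft_force: [0.4, 1.0, 0.0]
finger_gap: 0.0849
grip_force: 0.0
```

Emit:
{"method": "play_rows", "body": {
  "steps": [
    {"offset": [0, 0, 0], "turn": 0},
    {"offset": [0, 0, 0], "turn": 0}
  ]
}}

```text
clock: 4.07
ee_pos: [0.5168, -0.1955, 0.4035]
ee_rot: [-0.001, 0.816, 0.579, -0.0]
ft_force: [-0.5, 0.4, -0.3]
finger_gap: 0.0852
grip_force: 0.0
```

Emit:
{"method": "play_rows", "body": {
  "steps": [
    {"offset": [0, 0, 0.035], "turn": 0},
    {"offset": [0, 0, 0.035], "turn": 0},
    {"offset": [0, 0, 0.035], "turn": 0},
    {"offset": [0, 0, 0.025], "turn": 0},
    {"offset": [-0.001, -0.001, 0.016], "turn": 0}
  ]
}}

```text
clock: 4.48
ee_pos: [0.5138, -0.1922, 0.2552]
ee_rot: [-0.003, 0.814, 0.58, -0.001]
ft_force: [-0.4, 0.1, 0.0]
finger_gap: 0.0852
grip_force: 0.0
```

Emit:
{"method": "play_rows", "body": {
  "steps": [
    {"offset": [0, 0, 0], "turn": 0},
    {"offset": [0, 0, 0], "turn": 0},
    {"offset": [0, 0, 0], "turn": 0},
    {"offset": [0, 0, 0], "turn": 0},
    {"offset": [0, 0, 0], "turn": 0}
  ],
  "claw": -1
}}

```text
clock: 4.9
ee_pos: [0.5161, -0.1946, 0.2611]
ee_rot: [0.002, 0.815, 0.58, 0.001]
ft_force: [0.9, 0.5, 1.4]
finger_gap: 0.0258
grip_force: 1.0
```

Emit:
{"method": "play_rows", "body": {
  "steps": [
    {"offset": [0, 0, 0], "turn": 0},
    {"offset": [0, 0, 0], "turn": 0},
    {"offset": [0, 0, 0], "turn": 0},
    {"offset": [0, 0, 0], "turn": 0},
    {"offset": [0, 0, 0], "turn": 0}
  ]
}}

```text
clock: 5.32
ee_pos: [0.5161, -0.1949, 0.2609]
ee_rot: [0.002, 0.815, 0.58, 0.001]
ft_force: [0.1, 0.0, 5.5]
finger_gap: 0.0203
grip_force: 39.5
```

Emit:
{"method": "play_rows", "body": {
  "steps": [
    {"offset": [0, 0, -0.02], "turn": 0},
    {"offset": [0, 0, -0.035], "turn": 0},
    {"offset": [0, 0, -0.035], "turn": 0},
    {"offset": [0, 0, -0.035], "turn": 0},
    {"offset": [0, 0, -0.03], "turn": 0}
  ]
}}

```text
clock: 5.73
ee_pos: [0.515, -0.1944, 0.4154]
ee_rot: [-0.0, 0.815, 0.58, -0.0]
ft_force: [0.6, -0.1, -1.1]
finger_gap: 0.0203
grip_force: 39.4
```

Emit:
{"method": "play_rows", "body": {
  "steps": [
    {"offset": [0, 0, 0], "turn": 0},
    {"offset": [0, 0, 0], "turn": 0},
    {"offset": [0, 0, 0], "turn": 0}
  ]
}}

```text
clock: 5.98
ee_pos: [0.5152, -0.1945, 0.4124]
ee_rot: [-0.001, 0.815, 0.58, -0.0]
ft_force: [0.3, 1.3, -2.4]
finger_gap: 0.0203
grip_force: 39.6
```

```bash
python3 - <<'E'
from plant import r
from h import *
f={c:r.grab_frame(c) for c in("scene","top")}
cv2.imwrite("pics/lift.png",cv2.resize(f["scene"]["image"][130:330,60:340],None,fx=2.8,fy=2.8,interpolation=cv2.INTER_CUBIC))
# recheck photometer cross now that the stop is gone
w=np.array([.5229,-.1932,1.237])
for c,at in(("scene",(182,270)),("top",(354,217))):
    I=f[c]["image"].astype(int); ex=I[...,2]-I[...,:2].mean(2); yy,xx=np.mgrid[:420,:560]
    m=(ex>15)&(np.hypot(xx-at[0],yy-at[1])<32); px=np.argwhere(m)[:,::-1]
    L=(np.array([ray(f[c],p,.012) for p in px]).reshape(-1,3)-[w[0],w[1],.012])@rz(w[2]); e=ex[m]
    a=(abs(L[:,1])<.007)&(abs(L[:,0])<.055); k=(abs(L[:,0])<.009)&(abs(L[:,1])>.009)&(abs(L[:,1])<.04)
    print(c,a.sum(),k.sum(),np.polyfit(L[a,0],L[a,1],1,w=e[a]) if a.sum()>4 else 0, np.average(L[k,0],weights=e[k]) if k.any() else 0)
print(r.observe()["ft_force"],r.observe()["ee_pos"])
E
```

```text
scene 101 31 [ 0.0006 -0.0006] 0.0002902936557900803
top 65 43 [ 0.0317 -0.0002] -0.001085670994665379
[-0.3824  0.0273 -2.3278] [ 0.5149 -0.1943  0.4109]
```

View pics/lift.png

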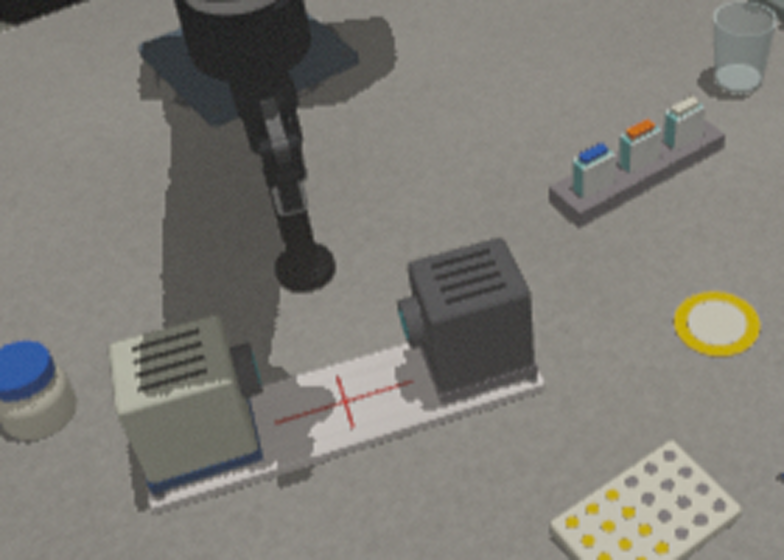

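The stop hangs upright in the gripper (foot at about (305,268) in the crop). The red cross at (345,400) confirms the photometer pose. Moving to the mark.

Emit:
{"method": "play_rows", "body": {
  "steps": [
    {"offset": [0.02, 0.002, 0], "turn": 0},
    {"offset": [0.036, 0.004, 0], "turn": 0},
    {"offset": [0.036, 0.004, 0], "turn": 0},
    {"offset": [0.036, 0.004, 0], "turn": 0},
    {"offset": [0.036, 0.004, 0], "turn": 0}
  ]
}}

```text
clock: 6.5
ee_pos: [0.5862, -0.044, 0.4111]
ee_rot: [-0.002, 0.815, 0.579, -0.002]
ft_force: [0.6, -0.3, -1.1]
finger_gap: 0.0203
grip_force: 39.5
```

Emit:
{"method": "play_rows", "body": {
  "steps": [
    {"offset": [0.036, 0.004, 0], "turn": 0},
    {"offset": [0.036, 0.004, 0], "turn": 0},
    {"offset": [0.036, 0.004, 0], "turn": 0},
    {"offset": [0.036, 0.004, 0], "turn": 0},
    {"offset": [0.03, 0.003, 0], "turn": 0}
  ]
}}

```text
clock: 6.92
ee_pos: [0.6614, 0.1152, 0.4105]
ee_rot: [-0.001, 0.814, 0.58, -0.002]
ft_force: [0.8, -0.4, -1.5]
finger_gap: 0.0204
grip_force: 39.5
```

Emit:
{"method": "play_rows", "body": {
  "steps": [
    {"offset": [0.005, 0, 0], "turn": 0},
    {"offset": [0, 0, 0], "turn": 0},
    {"offset": [0, 0, 0], "turn": 0}
  ]
}}

```text
clock: 7.17
ee_pos: [0.6625, 0.1174, 0.4115]
ee_rot: [-0.001, 0.815, 0.58, -0.002]
ft_force: [0.0, 0.1, -2.2]
finger_gap: 0.0201
grip_force: 39.6
```

Emit:
{"method": "play_rows", "body": {
  "steps": [
    {"offset": [0, 0, 0.03], "turn": 0},
    {"offset": [0, 0, 0.035], "turn": 0},
    {"offset": [0, 0, 0.035], "turn": 0},
    {"offset": [0, 0, 0.03], "turn": 0},
    {"offset": [0, 0, 0.015], "turn": 0}
  ]
}}

```text
clock: 7.58
ee_pos: [0.6603, 0.1151, 0.2628]
ee_rot: [-0.002, 0.816, 0.579, -0.004]
ft_force: [0.4, -0.6, -3.4]
finger_gap: 0.02
grip_force: 39.5
```

Emit:
{"method": "play_rows", "body": {
  "steps": [
    {"offset": [0, 0, 0.004], "turn": 0},
    {"offset": [0, 0, 0.002], "turn": 0},
    {"offset": [0, 0, 0.002], "turn": 0},
    {"offset": [0, 0, 0], "turn": 0},
    {"offset": [0, 0, 0], "turn": 0}
  ]
}}

```text
clock: 8.0
ee_pos: [0.6634, 0.1172, 0.2632]
ee_rot: [0.001, 0.815, 0.58, 0.002]
ft_force: [-0.8, -0.1, -1.3]
finger_gap: 0.0204
grip_force: 39.5
```

```bash
python3 - <<'E'
from plant import r
from h import *
o=r.observe(); print(o["ee_pos"],o["ee_rot"],o["ft_force"])
f=r.grab_frame("scene")
cv2.imwrite("pics/mark.png",cv2.resize(f["image"][170:280,240:390],None,fx=4,fy=4,interpolation=cv2.INTER_CUBIC))
E
```

```text
[0.6634 0.1172 0.2632] [0.0011 0.8149 0.5796 0.0017] [-0.759  -0.1012 -1.3056]
```

View pics/mark.png

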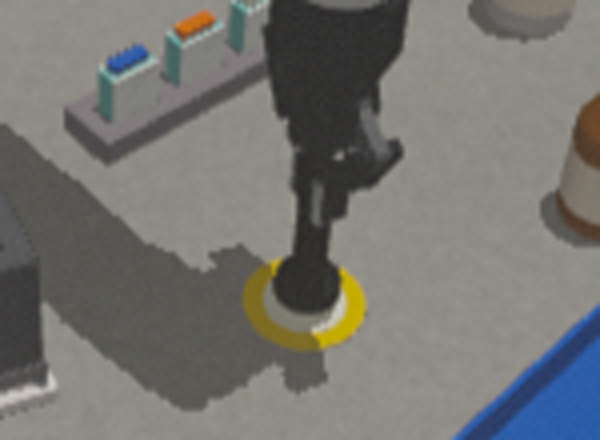

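The stop's foot at (307,283) is hovering about 12 mm above the mark, near its centre at (305,303). I lower it slowly, watching the force.

Emit:
{"method": "play_rows", "body": {
  "steps": [
    {"offset": [0, 0, 0.003], "turn": 0},
    {"offset": [0, 0, 0.003], "turn": 0},
    {"offset": [0, 0, 0.002], "turn": 0},
    {"offset": [0, 0, 0], "turn": 0},
    {"offset": [0, 0, 0], "turn": 0}
  ]
}}

```text
clock: 8.47
ee_pos: [0.6625, 0.1175, 0.2521]
ee_rot: [-0.0, 0.815, 0.58, -0.0]
ft_force: [-0.0, 0.6, -1.5]
finger_gap: 0.0202
grip_force: 39.5
```

Emit:
{"method": "play_rows", "body": {
  "steps": [
    {"offset": [0, 0, 0.001], "turn": 0},
    {"offset": [0, 0, 0.001], "turn": 0},
    {"offset": [0, 0, 0], "turn": 0},
    {"offset": [0, 0, 0], "turn": 0}
  ]
}}

```text
clock: 8.8
ee_pos: [0.6628, 0.1175, 0.251]
ee_rot: [0.0, 0.815, 0.58, 0.0]
ft_force: [-0.0, 0.1, 0.2]
finger_gap: 0.0203
grip_force: 39.5
```

Emit:
{"method": "play_rows", "body": {
  "steps": [
    {"offset": [0, 0, 0.001], "turn": 0},
    {"offset": [0, 0, 0], "turn": 0},
    {"offset": [0, 0, 0], "turn": 0}
  ]
}}

```text
clock: 9.05
ee_pos: [0.6628, 0.1175, 0.2509]
ee_rot: [0.0, 0.815, 0.58, 0.001]
ft_force: [-1.3, 0.5, 4.2]
finger_gap: 0.0203
grip_force: 39.9
```

Emit:
{"method": "play_rows", "body": {
  "steps": [
    {"offset": [0, 0, 0], "turn": 0},
    {"offset": [0, 0, 0], "turn": 0},
    {"offset": [0, 0, 0], "turn": 0},
    {"offset": [0, 0, 0], "turn": 0},
    {"offset": [0, 0, 0], "turn": 0}
  ],
  "claw": 1
}}

```text
clock: 9.47
ee_pos: [0.6626, 0.1174, 0.2492]
ee_rot: [-0.0, 0.815, 0.58, -0.0]
ft_force: [0.1, -0.4, -0.7]
finger_gap: 0.079
grip_force: 0.0
```

Emit:
{"method": "play_rows", "body": {
  "steps": [
    {"offset": [0, 0, 0], "turn": 0},
    {"offset": [0, 0, 0], "turn": 0},
    {"offset": [0, 0, 0], "turn": 0}
  ]
}}

```text
clock: 9.72
ee_pos: [0.6627, 0.1175, 0.2497]
ee_rot: [-0.0, 0.815, 0.58, -0.0]
ft_force: [-0.3, -1.1, -0.4]
finger_gap: 0.0854
grip_force: 0.0
```

Emit:
{"method": "play_rows", "body": {
  "steps": [
    {"offset": [0, 0, -0.02], "turn": 0},
    {"offset": [0, 0, -0.035], "turn": 0},
    {"offset": [0, 0, -0.035], "turn": 0},
    {"offset": [0, 0, -0.035], "turn": 0},
    {"offset": [0, 0, -0.02], "turn": 0}
  ]
}}

```text
clock: 10.13
ee_pos: [0.6628, 0.1175, 0.4]
ee_rot: [0.002, 0.815, 0.58, 0.003]
ft_force: [0.6, -0.6, 0.7]
finger_gap: 0.0855
grip_force: 0.0
```

Emit:
{"method": "play_rows", "body": {
  "steps": [
    {"offset": [0, 0, 0], "turn": -0.1},
    {"offset": [0, 0, 0], "turn": -0.1},
    {"offset": [0, 0, 0], "turn": -0.107},
    {"offset": [0.002, -0.02, 0], "turn": 0},
    {"offset": [0.004, -0.035, 0], "turn": 0}
  ],
  "claw": 0
}}

```text
clock: 10.55
ee_pos: [0.6096, 0.1242, 0.3925]
ee_rot: [0.0, 0.717, 0.697, -0.0]
ft_force: [0.8, 0.3, 1.7]
finger_gap: 0.0428
grip_force: 0.0
```

Emit:
{"method": "play_rows", "body": {
  "steps": [
    {"offset": [0.004, -0.035, 0], "turn": 0},
    {"offset": [0.004, -0.035, 0], "turn": 0},
    {"offset": [0.004, -0.035, 0], "turn": 0},
    {"offset": [0.002, -0.03, 0], "turn": 0},
    {"offset": [0.001, -0.017, 0], "turn": 0}
  ]
}}

```text
clock: 10.97
ee_pos: [0.4533, 0.1444, 0.3952]
ee_rot: [-0.0, 0.716, 0.698, -0.0]
ft_force: [0.1, -0.3, 0.4]
finger_gap: 0.0427
grip_force: 0.0
```

Emit:
{"method": "play_rows", "body": {
  "steps": [
    {"offset": [0, 0, 0], "turn": 0},
    {"offset": [0, 0, 0], "turn": 0},
    {"offset": [0, 0, 0], "turn": 0}
  ]
}}

```text
clock: 11.22
ee_pos: [0.457, 0.144, 0.3949]
ee_rot: [0.001, 0.717, 0.697, 0.001]
ft_force: [-0.9, 0.2, -1.3]
finger_gap: 0.043
grip_force: 0.0
```

```bash
python3 - <<'E'
from plant import r
from h import *
o=r.observe(); print(o["ee_pos"],o["ee_rot"],o["clock"])
f={c:r.grab_frame(c) for c in("scene","top")}
yel=lambda h,s,v:(h>18)&(h<35)&(s>120)
dark=lambda h,s,v:v<60
m=blob(f["scene"],dark,(314,228),34); n,l,st,ce=cv2.connectedComponentsWithStats(m.astype(np.uint8)); print(st[1:],ce[1:])
bm=cv2.resize((l==1+np.argmax(st[1:,4])).astype(np.uint8),None,fx=S,fy=S,interpolation=cv2.INTER_LINEAR)
def iou(p):
    m=hulls(f["scene"],[place([*p,0],P) for P in(cyl(0,0,.002,.014,.044),cyl(0,0,.01,.112,.022))]); return -(m&bm).sum()/(m|bm).sum()
v=minimize(iou,[.663,.117],method="Nelder-Mead",options=dict(initial_simplex=[[.663,.117],[.673,.117],[.663,.127]])); print("stop",v.x,v.fun,"mark scene .6648 .1164")
a=f["scene"]["image"][150:275,230:380]; cv2.imwrite("pics/over.png",cv2.resize(a,None,fx=5,fy=4.8,interpolation=cv2.INTER_CUBIC))
E
```

```text
[0.457  0.144  0.3949] [0.0005 0.7166 0.6974 0.0006] 11.2167
[[308 213  16  37 304]] [[316.6743 232.8125]]
stop [0.7055 0.1345] 0.0 mark scene .6648 .1164<stdin>:10: RuntimeWarning: overflow encountered in scalar negative
```

View pics/over.png

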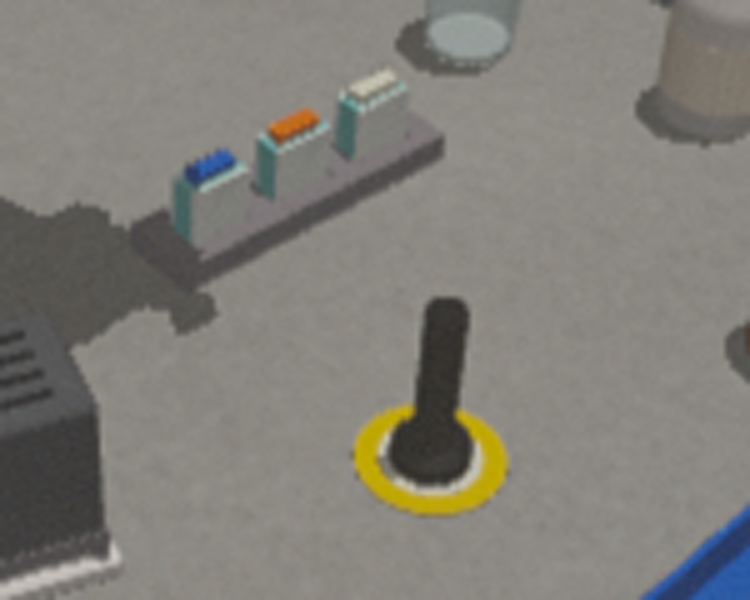

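The stop stands upright on the mark, its foot at (430,450) well inside the yellow ring centred at (431,458), and the cells are undisturbed. I go down onto the blue cell.

Emit:
{"method": "play_rows", "body": {
  "steps": [
    {"offset": [0, 0, 0.025], "turn": 0},
    {"offset": [0, 0, 0.035], "turn": 0},
    {"offset": [0, 0, 0.035], "turn": 0},
    {"offset": [0, 0, 0.03], "turn": 0},
    {"offset": [0, 0, 0.02], "turn": 0}
  ]
}}

```text
clock: 11.73
ee_pos: [0.456, 0.1436, 0.2457]
ee_rot: [-0.001, 0.717, 0.697, -0.002]
ft_force: [-0.5, -0.4, -0.6]
finger_gap: 0.0426
grip_force: 0.0
```

Emit:
{"method": "play_rows", "body": {
  "steps": [
    {"offset": [0, 0, 0.015], "turn": 0},
    {"offset": [0, 0, 0.01], "turn": 0},
    {"offset": [0, 0, 0.008], "turn": 0},
    {"offset": [0, 0, 0.005], "turn": 0},
    {"offset": [0, 0, 0], "turn": 0}
  ]
}}

```text
clock: 12.15
ee_pos: [0.4565, 0.1439, 0.2111]
ee_rot: [-0.0, 0.717, 0.697, -0.0]
ft_force: [-0.8, 0.1, 0.1]
finger_gap: 0.0426
grip_force: 0.0
```

Emit:
{"method": "play_rows", "body": {
  "steps": [
    {"offset": [0, 0, 0.004], "turn": 0},
    {"offset": [0, 0, 0.002], "turn": 0},
    {"offset": [0, 0, 0], "turn": 0},
    {"offset": [0, 0, 0], "turn": 0},
    {"offset": [0, 0, 0], "turn": 0}
  ]
}}

```text
clock: 12.57
ee_pos: [0.4566, 0.1441, 0.2063]
ee_rot: [0.0, 0.717, 0.698, 0.0]
ft_force: [-0.4, -0.4, 0.5]
finger_gap: 0.0427
grip_force: 0.0
```

Emit:
{"method": "play_rows", "body": {
  "steps": [
    {"offset": [0, 0, 0.003], "turn": 0},
    {"offset": [0, 0, 0.003], "turn": 0},
    {"offset": [0, 0, 0], "turn": 0},
    {"offset": [0, 0, 0], "turn": 0}
  ]
}}

```text
clock: 12.9
ee_pos: [0.4561, 0.144, 0.1993]
ee_rot: [-0.0, 0.717, 0.698, -0.0]
ft_force: [0.2, 0.2, -0.5]
finger_gap: 0.0426
grip_force: 0.0
```

Emit:
{"method": "play_rows", "body": {
  "steps": [
    {"offset": [0, 0, 0], "turn": 0},
    {"offset": [0, 0, 0], "turn": 0},
    {"offset": [0, 0, 0], "turn": 0},
    {"offset": [0, 0, 0], "turn": 0},
    {"offset": [0, 0, 0], "turn": 0}
  ],
  "claw": -1,
  "force": 30
}}

```text
clock: 13.32
ee_pos: [0.4564, 0.1441, 0.1998]
ee_rot: [0.0, 0.717, 0.697, 0.0]
ft_force: [0.3, 0.3, 0.0]
finger_gap: 0.0196
grip_force: 32.0
```

Emit:
{"method": "play_rows", "body": {
  "steps": [
    {"offset": [0, 0, 0], "turn": 0},
    {"offset": [0, 0, 0], "turn": 0},
    {"offset": [0, 0, 0], "turn": 0},
    {"offset": [0, 0, 0], "turn": 0},
    {"offset": [0, 0, 0], "turn": 0}
  ]
}}

```text
clock: 13.73
ee_pos: [0.4564, 0.1441, 0.1998]
ee_rot: [0.0, 0.717, 0.698, 0.0]
ft_force: [0.7, -0.1, 0.7]
finger_gap: 0.0195
grip_force: 32.0
```

Emit:
{"method": "play_rows", "body": {
  "steps": [
    {"offset": [0, 0, -0.008], "turn": 0},
    {"offset": [0, 0, -0.015], "turn": 0},
    {"offset": [0, 0, -0.025], "turn": 0},
    {"offset": [0, 0, -0.035], "turn": 0},
    {"offset": [0, 0, -0.035], "turn": 0}
  ]
}}

```text
clock: 14.15
ee_pos: [0.4554, 0.1439, 0.3181]
ee_rot: [-0.001, 0.717, 0.698, -0.001]
ft_force: [-0.2, 0.1, -0.8]
finger_gap: 0.0194
grip_force: 32.0
```

Emit:
{"method": "play_rows", "body": {
  "steps": [
    {"offset": [0, 0, -0.035], "turn": 0},
    {"offset": [0, 0, -0.025], "turn": 0},
    {"offset": [0, 0, -0.012], "turn": 0},
    {"offset": [0, 0, 0], "turn": 0},
    {"offset": [0, 0, 0], "turn": 0}
  ]
}}

```text
clock: 14.57
ee_pos: [0.4564, 0.1441, 0.3905]
ee_rot: [0.0, 0.717, 0.697, 0.001]
ft_force: [-0.0, -0.5, -1.4]
finger_gap: 0.0196
grip_force: 32.0
```

```bash
python3 - <<'E'
from plant import r
from h import *
o=r.observe(); print(o["ee_pos"],o["ee_rot"],o["ft_force"],o["grip_force"])
q=o["ee_rot"];a=2*np.arctan2(q[2],q[1]); print("tool x angle",a)
f={c:r.grab_frame(c) for c in("scene","top")}
c=f["scene"]; P=np.r_[o["ee_pos"][:2],o["ee_pos"][2]-.169]; u,v=proj(c,P)[0].astype(int); print(u,v)
cv2.imwrite("pics/held.png",cv2.resize(c["image"][max(v-50,0):v+80,u-70:u+90],None,fx=5,fy=4.6,interpolation=cv2.INTER_CUBIC))
E
```

```text
[0.4564 0.1441 0.3905] [0.0005 0.7166 0.6975 0.0007] [-0.0251 -0.4865 -1.3606] 32.01203405857086
tool x angle 1.5437894780358024
270 135
```

View pics/held.png

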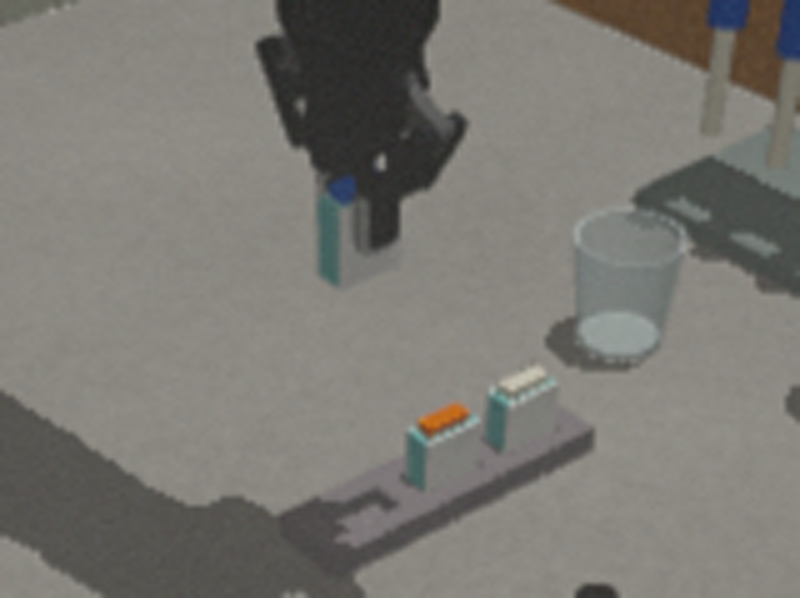

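The cell hangs upright in the gripper at about (360,230), with the finger pad amid the frosted face and its windows free. The other cells are undisturbed. Turning and moving over the light path.

Emit:
{"method": "play_rows", "body": {
  "steps": [
    {"offset": [0, 0, 0], "turn": 0.1},
    {"offset": [0, 0, 0], "turn": 0.1},
    {"offset": [0, 0, 0], "turn": 0.107},
    {"offset": [-0.015, 0.009, 0], "turn": 0},
    {"offset": [-0.03, 0.017, 0], "turn": 0}
  ]
}}

```text
clock: 15.08
ee_pos: [0.4653, 0.0946, 0.3873]
ee_rot: [-0.002, 0.813, 0.582, -0.001]
ft_force: [1.8, 0.4, 0.1]
finger_gap: 0.0193
grip_force: 32.0
```

Emit:
{"method": "play_rows", "body": {
  "steps": [
    {"offset": [-0.032, 0.019, 0], "turn": 0},
    {"offset": [-0.032, 0.019, 0], "turn": 0},
    {"offset": [-0.032, 0.019, 0], "turn": 0},
    {"offset": [-0.032, 0.019, 0], "turn": 0},
    {"offset": [-0.032, 0.019, 0], "turn": 0}
  ]
}}

```text
clock: 15.5
ee_pos: [0.5029, -0.0909, 0.3873]
ee_rot: [-0.002, 0.815, 0.58, -0.001]
ft_force: [0.7, 0.6, -0.5]
finger_gap: 0.0198
grip_force: 32.0
```

Emit:
{"method": "play_rows", "body": {
  "steps": [
    {"offset": [-0.032, 0.019, 0], "turn": 0},
    {"offset": [-0.03, 0.016, 0], "turn": 0},
    {"offset": [-0.02, 0.011, 0], "turn": 0},
    {"offset": [-0.011, 0.006, 0], "turn": 0},
    {"offset": [0, 0, 0], "turn": 0}
  ]
}}

```text
clock: 15.92
ee_pos: [0.5219, -0.1963, 0.3871]
ee_rot: [-0.002, 0.816, 0.578, -0.001]
ft_force: [0.6, 0.3, -1.1]
finger_gap: 0.0195
grip_force: 32.0
```

Emit:
{"method": "play_rows", "body": {
  "steps": [
    {"offset": [0, 0, 0], "turn": 0},
    {"offset": [0, 0, 0], "turn": 0},
    {"offset": [0, 0, 0], "turn": 0}
  ]
}}

```text
clock: 16.17
ee_pos: [0.522, -0.1927, 0.3896]
ee_rot: [-0.001, 0.814, 0.581, 0.0]
ft_force: [0.4, -0.9, -0.8]
finger_gap: 0.0194
grip_force: 32.0
```

Emit:
{"method": "play_rows", "body": {
  "steps": [
    {"offset": [0, 0, 0.02], "turn": 0},
    {"offset": [0, 0, 0.03], "turn": 0},
    {"offset": [0, 0, 0.03], "turn": 0},
    {"offset": [0, 0, 0.02], "turn": 0},
    {"offset": [0, 0, 0.012], "turn": 0}
  ]
}}

```text
clock: 16.58
ee_pos: [0.5211, -0.1922, 0.2745]
ee_rot: [-0.002, 0.814, 0.581, -0.001]
ft_force: [0.1, 0.1, -0.9]
finger_gap: 0.0195
grip_force: 32.0
```

Emit:
{"method": "play_rows", "body": {
  "steps": [
    {"offset": [0, 0, 0.01], "turn": 0},
    {"offset": [0, 0, 0.006], "turn": 0},
    {"offset": [0, 0, 0.004], "turn": 0},
    {"offset": [0, 0, 0], "turn": 0},
    {"offset": [0, 0, 0], "turn": 0}
  ]
}}

```text
clock: 17.0
ee_pos: [0.5225, -0.1944, 0.2589]
ee_rot: [0.001, 0.815, 0.58, 0.0]
ft_force: [0.7, -0.8, -0.4]
finger_gap: 0.0193
grip_force: 32.0
```

Emit:
{"method": "play_rows", "body": {
  "steps": [
    {"offset": [0, 0, 0], "turn": 0},
    {"offset": [0, 0, 0], "turn": 0},
    {"offset": [0, 0, 0], "turn": 0},
    {"offset": [0, 0, 0], "turn": 0},
    {"offset": [0, 0, 0], "turn": 0}
  ]
}}

```text
clock: 17.42
ee_pos: [0.5222, -0.1943, 0.258]
ee_rot: [0.0, 0.815, 0.58, 0.0]
ft_force: [0.7, 0.5, -1.0]
finger_gap: 0.0194
grip_force: 32.0
```

```bash
python3 - <<'E'
from plant import r
from h import *
o=r.observe(); q=o["ee_rot"];a=2*np.arctan2(q[2],q[1]); e=o["ee_pos"]; print(e,q,a,o["ft_force"])
w=np.array([.523,-.193,1.237])
f=r.grab_frame("scene"); np.save("pics/f.npy",f["image"])
x0,y0=130,205; k=8; cr=f["image"][y0:y0+75,x0:x0+100]
im=cv2.resize(cr,None,fx=k,fy=k,interpolation=cv2.INTER_CUBIC)
cell=e-np.array([0,0,.1688])+.0009*np.array([np.cos(a),np.sin(a),0]); print("cell est",cell, "err in light path frame",(cell-[w[0],w[1],.085])@rz(w[2]))
P=[place([*cell[:2],a],box(0,0,cell[2]-.025,cell[2]+.025,.04,.02)), place([*cell[:2],a],box(0,0,cell[2]+.025,cell[2]+.033,.03,.012))]
for X in P:
    px=((proj(f,X)-[x0,y0]+.5)*k-.5).round().astype(int)
    for i in range(8):
        for j in range(i):
            if bin(i^j).count("1")==1: cv2.line(im,tuple(map(int,px[i])),tuple(map(int,px[j])),(0,255,0),1)
cv2.imwrite("pics/final.png",im)
E
```

```text
[ 0.5222 -0.1943  0.258 ] [0.0002 0.8148 0.5797 0.0001] 1.236715252219569 [ 0.7407  0.5121 -0.968 ]
cell est [ 0.5225 -0.1934  0.0892] err in light path frame [-0.0006  0.0004  0.0042]
```

View pics/final.png

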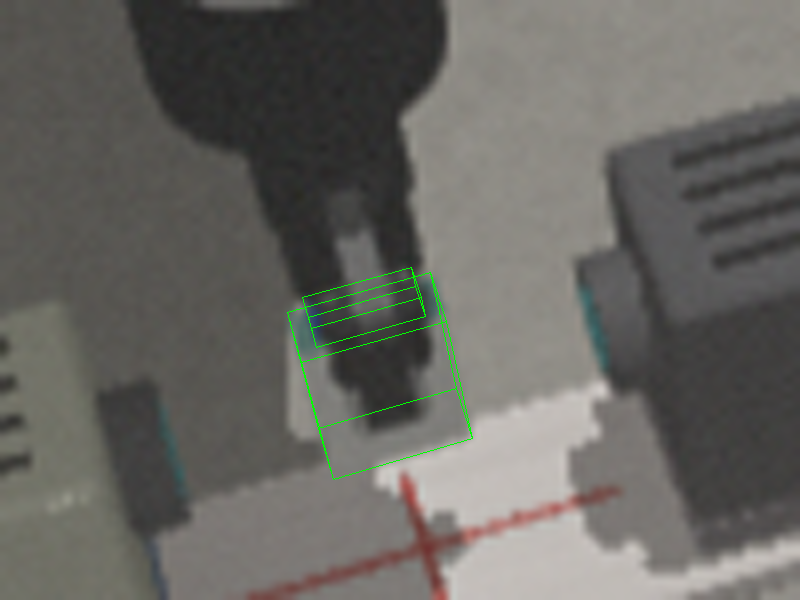

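The cell estimate is 4 mm high, so I lower it. The left edge near (290,430) differs from my outline and may be a shadow or a tilt, so I look again with contrast and no overlay.

Emit:
{"method": "play_rows", "body": {
  "steps": [
    {"offset": [0.0005, 0, 0.002], "turn": 0},
    {"offset": [0, 0, 0.002], "turn": 0},
    {"offset": [0, 0, 0], "turn": 0},
    {"offset": [0, 0, 0], "turn": 0},
    {"offset": [0, 0, 0], "turn": 0}
  ]
}}

```text
clock: 17.88
ee_pos: [0.5222, -0.1937, 0.2535]
ee_rot: [-0.0, 0.815, 0.58, -0.0]
ft_force: [0.2, -0.5, -0.3]
finger_gap: 0.0197
grip_force: 32.0
```

```bash
python3 - <<'E'
from plant import r
from h import *
o=r.observe(); q=o["ee_rot"];a=2*np.arctan2(q[2],q[1]); e=o["ee_pos"]; print(e,a)
f={c:r.grab_frame(c) for c in("scene","top")}
for n in("sample_cell","sample_cell_center","sample_cell_frosted_a","sample_cell_window_a"):
    for d in r.cut_out(n,"scene")[:2]:
        ys,xs=np.nonzero(d["region"]); print(n,round(d["score"],2),np.round(d["pixel"],1),len(xs),xs.min(),xs.max(),ys.min(),ys.max())
cell=e-np.array([0,0,.1688])+.0009*np.array([np.cos(a),np.sin(a),0])
print(proj(f["scene"],place([*cell[:2],a],box(0,0,cell[2]-.025,cell[2]+.025,.04,.02))).round(1))
im=f["scene"]["image"]
g=im[230:272,155:200].astype(float)
lab=cv2.resize(np.clip((g-25)*1.6,0,255).astype(np.uint8),(600,560),interpolation=cv2.INTER_NEAREST)
# the same patch with colours stretched (saturation)
cv2.imwrite("pics/z.png",lab)
print("row v, b-r, from col 160..190")
for y in range(240,268,3): print(y," ".join(f"{int(im[y,x].mean())}/{int(im[y,x,0])-int(im[y,x,2])}" for x in range(162,192)))
E
```

```text
[ 0.5222 -0.1937  0.2535] 1.236795017967796
sample_cell 0.47 [256.9 178.1] 202 168 188 245 264
sample_cell_center 0.45 [260.6 179.9] 157 167 188 245 264
sample_cell_frosted_a 0.58 [258.7 181.9] 172 169 189 247 264
sample_cell_window_a 0.2 [234.7 316.3] 456 308 324 212 251
[[171.7 265.5]
 [167.8 251.1]
 [169.9 259.2]
 [166.  244.7]
 [189.1 260.4]
 [185.9 245.9]
 [187.  254.2]
 [183.8 239.7]]
row v, b-r, from col 160..190
240 85/-4 84/-6 84/-7 86/-6 72/-4 46/-3 43/-2 42/-2 45/-3 45/2 47/-3 71/-2 107/-3 107/-3 108/-2 106/-1 85/-3 57/-1 69/-1 62/-1 62/-1 126/-1 148/-8 143/-10 139/-10 139/-9 138/-10 138/-9 137/-8 139/-9
243 86/-7 84/-5 87/-5 89/-7 91/-9 106/-7 68/-1 48/3 60/-1 90/-2 69/1 62/0 79/-1 99/-2 99/-1 102/0 105/-1 91/0 68/1 60/1 60/0 61/7 94/21 119/7 138/-9 137/-9 136/-9 137/-10 137/-8 140/-9
246 84/-6 87/-7 85/-5 84/-4 86/-1 94/25 98/23 84/42 65/31 53/4 61/-1 59/2 56/1 76/-1 77/-1 72/-2 74/-1 66/-1 58/-2 46/-1 46/-2 54/-3 110/7 124/-4 132/-6 138/-9 142/-10 142/-9 139/-9 138/-9
249 87/-6 84/-7 86/-6 85/-4 90/-4 116/6 98/23 101/21 91/19 73/2 46/0 46/-2 49/1 44/-4 54/-2 55/0 51/-1 
[... 622 characters left out ...]
5 125/-5 125/-4 122/-5 123/-2 131/-6 184/-9 191/-9 191/-9
261 88/-7 87/-6 89/-9 88/-5 87/-6 87/-7 88/-4 83/-5 92/-6 119/-4 125/-6 124/-3 125/-5 124/-4 122/-4 124/-6 124/-5 126/-5 123/-4 124/-4 126/-5 131/-4 137/-5 142/-7 151/-6 167/-8 168/-7 187/-9 188/-10 187/-10
264 90/-6 99/-6 98/-7 108/-7 114/-7 122/-7 122/-7 120/-6 121/-6 122/-7 123/-4 124/-5 124/-5 123/-5 126/-6 148/-7 171/-7 185/-10 133/-54 179/-18 190/-9 190/-10 189/-11 188/-10 187/-10 188/-9 188/-9 188/-10 189/-9 189/-8
267 121/-8 122/-8 124/-9 124/-8 123/-8 122/-8 123/-9 123/-5 123/-6 122/-6 123/-8 121/-7 120/-8 120/-7 119/-7 121/-8 121/-5 119/-7 99/-31 95/-46 176/-10 193/-9 191/-8 191/-8 192/-9 190/-9 190/-10 189/-9 189/-9 189/-11
```

View pics/z.png

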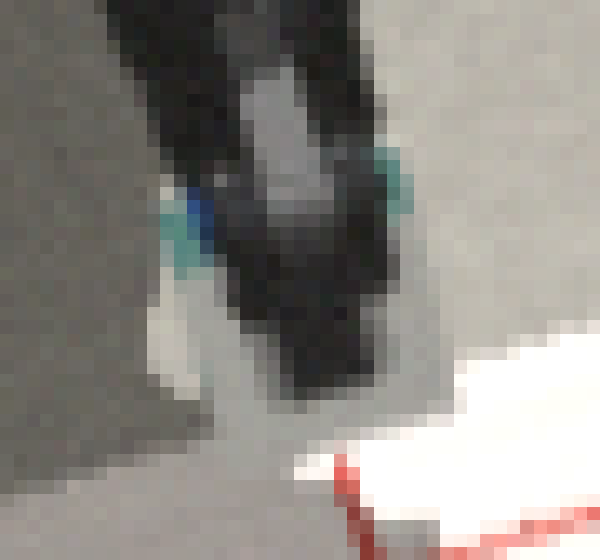

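The contrast view shows the cell upright, with its lower-right corner at (189,261) and left edge at about column 170 in row 258. Both match the predicted upright outline to within a pixel; the pale sliver is lit table. Handing in.

```bash
python3 - <<'E'
from plant import r
o=r.observe(); print(o["clock"],o["ee_pos"],o["dq"].round(3) if hasattr(o["dq"],"round") else o["dq"],o["grip_force"])
print(r.finish_job())
E
```

```text
18.1833 [ 0.52226955 -0.19373057  0.25380437] [ 0.001  0.    -0.    -0.001  0.    -0.   ] 31.985671520233154
the job is handed in; nothing more can be done
None
```

I handed the job in at 18.2 s, with the beam stop standing on the yellow mark and the blue-stoppered cell held still and upright in the light path by its frosted faces, about 1 mm off centre by my estimate; no verdict came back.

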